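# Pull the tall relay and hold its blades up for inspection

## Task

Lift the loose cover straight off the fuse and relay box and lay it down, right way up, on the grey bench pad. Then draw the tall relay up out of its socket, turn it on its side so that its contact blades point level (in any direction) for inspection, and finish holding it like that, still in the gripper and at least 20 cm above the bench: do not put it down or let it go. Leave the two short relays plugged in and everything else on the bench where it is.

Things in the scene. Friction and masses are not known exactly. Their poses are not given: they have to be found in the camera images.
- fuse_box: black fuse and relay box, 150 x 90 mm, bolted to a fixed plywood board (210 x 130 x 12 mm). Origin: centre of the board's underside; x along the box's long side, z up. Above the bench: relay deck 50 mm, rim 56 mm, fuses 57 mm (two rows, 27 to 40 mm either side of y = 0). Under the cover three relay sockets in a row at x = -40, 0, +40 mm, y = 0, each with a relay
- cover_center (a point): loose black cover on the box, its centre, half-way up: open-bottomed shell 159 (x) x 99 (y) x 57 mm high, z up, 110 g. From 13.5 mm below to 28.5 mm above this point it is a dome 125 (x) x 43 mm (y), to grip across y; below it a flat shoulder and skirt. Unclipped; lower edge 44 mm above the bench, skirt 12 mm over the rim; the tall relay stands inside: raise 50 mm before moving sideways
- pad: square grey bench pad for parts, 200 x 200 x 3 mm, fixed flat on the bench. Origin: centre of its underside; x, y along its sides.
- tall_relay_center (a point): tall relay, centre of its grey plastic body, 30 x 30 x 44 mm high (x, y, z), 45 g; four brass blades stick out 11 mm below (-z), loose in the socket, no latch. Plugged in, its top is 94 mm above the bench and its x, y are parallel to the box's. Neighbours stand 11 mm off along the box's x, so grip across the box's y, where only the low fuses and rim are
- short_relay_a_center (a point): one of two short relays in the other two sockets, at the centre of its body, 28 x 28 x 26 mm high, top 76 mm above the bench; same plastic and blades as the tall one.
- short_relay_b_center (a point): the other short relay, alike.
- spare_relay: a loose short relay (28 x 28 x 26 mm and 11 mm blades) lying on its side on the bench between the box and the pad; origin: on the bench, under the middle of its blade-side face. Not needed.
- plug_housing: empty black plug housing, 38 x 24 x 25 mm, on the bench between the box and the pad; origin: underside centre. Not needed.
- screwdriver: screwdriver lying across the bench beyond the box and the pad. Not needed.
- sensor: crankshaft sensor, about 75 x 45 mm, 24 mm high, lying on the bench at the left side; origin: underside, near its flange. Not needed.
- spray_can: can, 60 mm across, 150 mm high, standing at the right side; origin: underside centre. Not needed.
- multimeter: handheld multimeter, 155 x 75 x 38 mm, lying at the left side; origin: underside centre. Not needed.

How it is judged:
By the outcome, as a careful person would: the job done as asked, in the order asked, and still so for the second after the job is handed in, while the arm keeps its last pose, push and grip.
It also fails if it takes over 58 s, if anything falls off the work surface, if the arm or the gripper's body presses on something with over 40 N, if the wrist force passes 120 N, or if a joint passes its speed limit or range.

## Robot

A 7-joint arm with a two-finger parallel gripper is mounted at the origin on the work surface. World frame = base frame: x ahead of the robot, y to its left, z up, the work surface at z = 0. Lengths are in mm, angles in rad, forces in N, time in s.
With the tool pointing down it reaches from about 425 to 975 mm from the base axis. Payload 16.7 kg.
Tool frame: the origin (TCP) lies on the mounting face of the last link; the fingertips stand 173 mm ahead of it and the grasp point (between the pads) lies 155 mm ahead of it; z points along the fingers, y is the direction in which the jaws open and shut (so a half turn about z gives the same grasp; the last joint's range is limited). The gripper opens to 85 mm and grips with 20 to 120 N. Pads are 22 mm wide; open, the fingers measure 114 mm over their backs; the gripper's body (76 mm by 85 mm) begins 54 mm behind the grasp point. The pads swing forward as they close: fully open they stand 13 mm farther back than shut.
Start: joints at [-1.462, 0.426, 0.074, 1.606, -0.034, 1.111, -0.067], TCP at [172.108, 652.661, 404.702] pointing down, gripper open.
Joint ranges: [-2.85, 2.85], [-0.5, 2.14], [-1.23, 1.37], [0.21, 2.46], [-1.02, 4.16], [0.16, 2.05], [-2.73, 2.73]. Speed limits (rad/s): [1.89, 1.89, 2.39, 2.39, 3.01, 3.01, 3.01].

## Interface

Orientations are given as a unit quaternion [x, y, z, w].
In Python, from plant import robot gives the robot as it stands. The module is installed in compiled form; this text tells all that it offers.
- The arm moves only by the tool servo_tool, never from a script. Its argument "series" is a list of rows, each a list of 7 numbers: the shift along the tool's x, y, z normalised to -1 to 1, where 1 is 0.025 m, then the turn, a rotation vector about the tool's x, y, z normalised to -1 to 1, where 1 is 1.5 rad, then the opening in per cent of the stroke, from 0 (shut) to 100 (fully open). In form: [[tx, ty, tz, rx, ry, rz, hand], ...]. A call has exactly 5 rows; each row shifts and turns the pose as measured when the row begins, along the tool's axes as they then stand; what a row does not reach is not made up. A row lasts 1/10 s, in which the tool goes at most 50 mm and 8.59 degrees, less where a joint would pass 70% of its speed; a pose out of reach is approached as far as the arm can. A call with a number of a shift or a turn outside -1 to 1 is refused whole. A call with a gripper value outside its range is refused whole. The fingers move at their own pace and stop on an object; "newtons" is the grip in N (left out, the last holds). Time passes only in rows, so rows that do not move let the fingers close, or fill a call up. It gives the time, the measured TCP pose, the force and the opening at its end, in the units of the state.
- robot.sense(): the state, without advancing time (a new reading comes with each control period).
- robot.read_camera(name): name is "side" or "top"; returns the picture (384x512x3 uint8, red, green, blue); there is no depth.
- robot.camera_info(name): a dict with "vertical_fov" (degrees; the focal length in pixels is half the picture's height over the tangent of half this angle, whatever the lens; pixels are square), "cx", "cy" (the principal point, pixels), "R" (3x3) and "t" (3): a world point X has camera coordinates R X + t. Camera axes: x right, y down, z forward; pixel columns grow to the right and rows downward; lengths in mm; the calibration is good to about 2 mm. A picture is of the moment at which its call begins. camera_info takes no time and is no camera call.
- robot.job_done(): hands the job in, once; it reports no verdict.
Trained networks look in the newest picture that a camera, given by its name, has taken for a name from the list of things; names that differ only in an ending like _2 or _b are one class to them, and where a whole thing is asked for, a point or a joint stands for the part that bears it (a point fixed in the world has none). Each returns a list of dicts, best first, with "conf" (0 to 1); they miss things now and then, are a little off and sometimes report something else, mostly with a low value. They report only what shows in the picture. A call takes as long as a camera call.
- robot.find_in(camera, thing): "xy" ([column, row] in pixels, amid what is visible of it).
- robot.outline_of(camera, thing): "region" (384x512 bool, what is visible of it) and "xy" ([column, row] in pixels, amid what is visible of it).
The state is a dict: "time": time; "qpos": joint angles; "joint_velocities": joint speeds; "joint_torque": joint torques, N m; "position": TCP position; "orientation": TCP orientation; "force": force on the tool from outside, world axes, zero at the start; "ft_torque": the same for the moment, N m; "width": finger opening in mm.
Only numpy, scipy, OpenCV 4.12 (cv2) and the standard library are available. Lean on these libraries where they do the work, as an engineer would, in place of code of your own. Each camera call takes 0.05 s, during which the arm holds its last target.

## Working session

There is one attempt and no reset: what is moved stays moved. The work goes in short steps, Python scripts to look and compute and a tool call to move; the robot and the scene stay as the last step left them, time stands still between calls to the robot, and variables do not carry over. Pictures are saved under pics/ and viewed, and the job is handed in when it is done.

Besides the shell and the picture viewer there is one more tool, called as name(argument=value, ...), one argument or row to a line, values as JSON. servo_tool: Moves the arm, as the interface text tells. Its arguments: {"type":"object","properties":{"series":{"type":"array"},"newtons":{"type":"number"}},"required":["series"]}

```bash
mkdir -p pics; ls
python3 - <<'E'
from plant import robot
import cv2
s=robot.sense(); print({k:(v if isinstance(v,(int,float)) else [round(float(x),3) for x in v]) for k,v in s.items()})
for c in("side","top"):
    im=robot.read_camera(c); cv2.imwrite(f"pics/{c}0.png",im[:,:,::-1]); print(c,robot.camera_info(c))
    for t in ("fuse_box","cover_center","pad"):
        r=robot.find_in(c,t); print(t,[(x['xy'],round(x['conf'],2)) for x in r[:3]])
E
```

```text
pics
{'time': 0.0, 'qpos': [-1.462, 0.427, 0.074, 1.607, -0.034, 1.111, -0.067], 'joint_velocities': [0.001, -0.001, -0.001, 0.001, -0.0, -0.0, -0.001], 'joint_torque': [0.001, -94.983, 3.761, -46.351, 0.019, 0.01, 0.0], 'position': [172.075, 652.499, 404.001], 'orientation': [0.129, 0.992, -0.001, -0.0], 'force': [-0.048, 0.022, 0.171], 'ft_torque': [0.053, 0.01, -0.016], 'width': 85.4360449246384}
side {'vertical_fov': 54.10450503272316, 'cx': 251.20807091260642, 'cy': 190.35939909051018, 'R': array([[-0.9705728 , -0.24075851,  0.00487638],
       [-0.18829367,  0.74613601, -0.63861298],
       [ 0.15011306, -0.62073859, -0.76951262]]), 't': array([ 530.76517243,  145.85630429, 1061.358595  ])}
fuse_box [([230.4, 286.5], 0.74)]
cover_center [([226.3, 252.3], 0.68)]
pad [([285.5, 155.9], 0.7)]
top {'vertical_fov': 45.024449866718214, 'cx': 249.39141760189437, 'cy': 192.80548132628675, 'R': array([[ 0.01807601, -0.99981765,  0.00615864],
       [-0.99634573, -0.01852683, -0.08337835],
       [ 0.08347725, -0.00462899, -0.99649893]]), 't': array([ -17.72236326,  551.48674734, 1511.45536497])}
fuse_box [([189.2, 201.0], 0.9)]
cover_center [([185.6, 187.5], 0.82)]
pad [([313.9, 213.1], 0.75)]
```

View pics/side0.png

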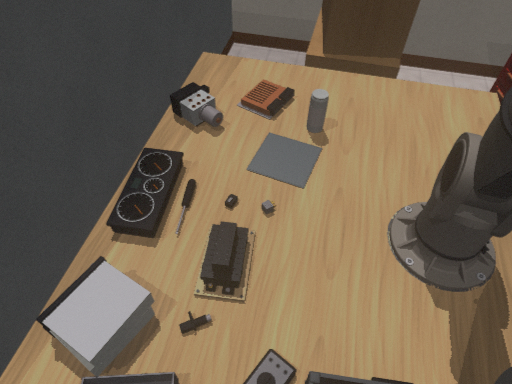

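View pics/top0.png

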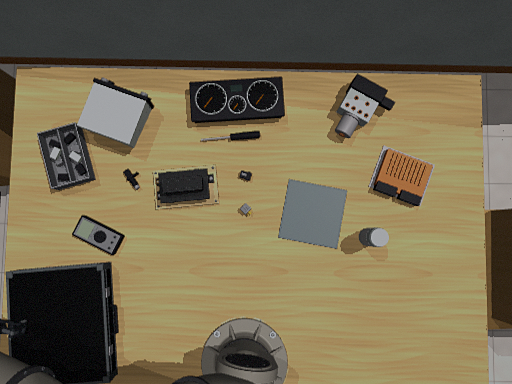

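```bash
cat > h.py <<'E'
import numpy as np,cv2
from plant import robot
def cam(c):
    i=robot.camera_info(c); f=192/np.tan(np.radians(i['vertical_fov']/2)); return i,f
def proj(c,P):
    i,f=cam(c); X=np.atleast_2d(P)@i['R'].T+i['t']; return np.c_[i['cx']+f*X[:,0]/X[:,2],i['cy']+f*X[:,1]/X[:,2]]
def ray(c,uv,z):
    i,f=cam(c); uv=np.atleast_2d(uv).astype(float); d=np.c_[(uv[:,0]-i['cx'])/f,(uv[:,1]-i['cy'])/f,np.ones(len(uv))]@i['R']
    o=-i['R'].T@i['t']; k=(z-o[2])/d[:,2]; return o+d*k[:,None]
def st():
    s=robot.sense(); print('t',round(s['time'],2),'pos',np.round(s['position'],1),'q',np.round(s['orientation'],4),'F',np.round(s['force'],1),'w',round(s['width'],1),'j',np.round(s['qpos'],2))
    return s
E
python3 - <<'E'
from h import *
for c in("side","top"):
    print(c,'base',proj(c,[0,0,0]))
    im=robot.read_camera(c)[:,:,::-1].copy(); cv2.imwrite(f"pics/{c}1.png",im)
    for t,z in (("fuse_box",12),("cover_center",None),("pad",3)):
        r=robot.outline_of(c,t)
        if not r: print('none',t);continue
        m=r[0]['region']; np.save(f'pics/{c}_{t}.npy',m)
        cs,_=cv2.findContours(m.astype(np.uint8),cv2.RETR_EXTERNAL,cv2.CHAIN_APPROX_NONE)
        k=max(cs,key=cv2.contourArea)[:,0]
        print(c,t,r[0]['conf'],m.sum(),r[0]['xy'])
        if z is not None:
            w=ray(c,k,z)[:,:2].astype(np.float32); R=cv2.minAreaRect(w); print('  rect',np.round(R[0],1),np.round(R[1],1),round(R[2],2))
        im[m]=im[m]//2+np.array([0,0,100] if t!='cover_center' else [0,100,0],np.uint8)
    if c=="top": crop=im[140:270,140:360]
    else: crop=im[120:310,170:340]
    cv2.imwrite(f"pics/{c}1o.png",cv2.resize(crop,None,fx=3.5 if c=='top' else 3,fy=3.5 if c=='top' else 3,interpolation=cv2.INTER_CUBIC))
E
```

```text
side base [[439.22508013 242.02719407]]
side fuse_box 0.86 1194 [227.0, 286.1]
  rect [563.1 210.7] [128.6 211.4] 5.18
none cover_center
side pad 0.68 2433 [287.0, 156.8]
  rect [ 483.  -215.1] [198.7 197.3] 80.44
top base [[243.95964993 361.83191655]]
top fuse_box 0.78 734 [193.1, 199.7]
  rect [569.9 206.3] [129.4 210.8] 6.43
top cover_center 0.72 1523 [183.3, 186.2]
top pad 0.79 3578 [315.3, 213.9]
  rect [ 490.1 -218.7] [203.7 201.2] 80.36
```

View pics/top1o.png

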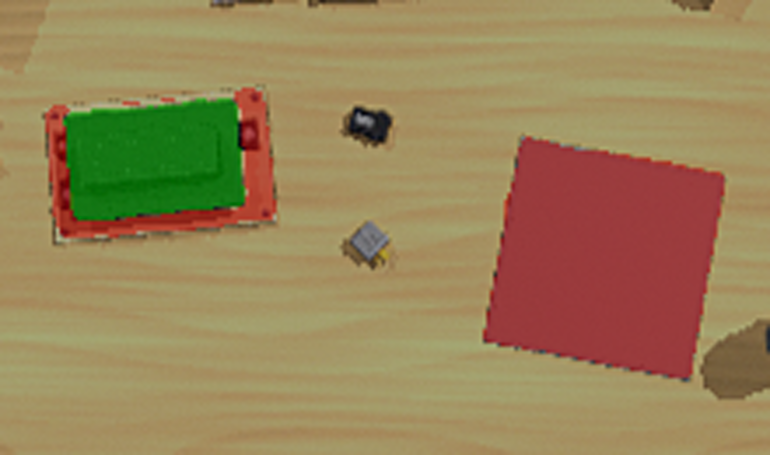

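View pics/side1o.png

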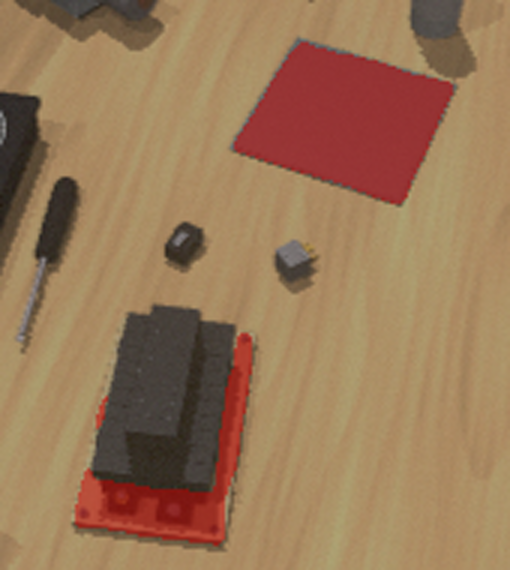

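```bash
cat > plan.py <<'E'
import sys,json
from h import *
from scipy.spatial.transform import Rotation as R
def plan(P,Rt,vmax=25.,n=5,wmax=.149):
    s=st(); json.dump({k:(list(map(float,v)) if k!='time' and k!='width' else float(v)) for k,v in s.items()},open('log.jsonl','a')); open('log.jsonl','a').write('\n')
    p=np.array(s['position']);q=R.from_quat(s['orientation']); P=np.array(P,float)
    for k in range(n):
        d=P-p; L=np.abs(q.inv().apply(d)).max(); d=d*min(1,vmax/max(L,1e-9))
        w=(q.inv()*Rt).as_rotvec(); a=np.linalg.norm(w); w=w*min(1,wmax/max(a,1e-9))
        t=q.inv().apply(d)
        print([round(float(x),2) for x in t/25]+[round(float(x),3) for x in w/1.5])
        p=p+d; q=q*R.from_rotvec(w)
    print('left',np.round(P-p,1),round(np.degrees((q.inv()*Rt).magnitude()),1))
def down(yaw): # tool z down, tool y at yaw deg
    a=np.radians(yaw); y=np.array([np.cos(a),np.sin(a),0]); z=np.array([0,0,-1.]); x=np.cross(y,z); return R.from_matrix(np.c_[x,y,z])
if __name__=='__main__':
    x,y,z,yaw=map(float,sys.argv[1:5]); v=float(sys.argv[5]) if len(sys.argv)>5 else 25
    plan([x,y,z],down(yaw),v)
E
python3 - <<'E'
from h import *
for t in("spray_can","spare_relay","plug_housing","screwdriver"):
    for c in("top","side"):
        r=robot.find_in(c,t); 
        if r: print(t,c,r[0]['xy'],round(r[0]['conf'],2),np.round(ray(c,r[0]['xy'],75 if t=='spray_can' else 12),0))
E
python3 plan.py 566 208 404 5.8
```

```text
spray_can top [377.4, 232.9] 0.58 [[ 427. -417.   75.]]
spray_can side [230.5, 197.1] 0.63 [[597.  45.  75.]]
spare_relay top [246.2, 209.9] 0.53 [[495.   2.  12.]]
spare_relay side [268.2, 206.6] 0.42 [[494.   4.  12.]]
plug_housing top [243.2, 175.0] 0.63 [[612.  14.  12.]]
plug_housing side [230.4, 200.0] 0.52 [[610.   8.  12.]]
screwdriver top [245.7, 137.4] 0.58 [[740.   8.  12.]]
screwdriver side [188.8, 191.2] 0.63 [[744.   6.  12.]]
t 1.2 pos [172.1 652.7 404.7] q [ 0.1286  0.9917 -0.     -0.    ] F [-0.1  0.8 -0.2] w 85.4 j [-1.46  0.43  0.07  1.61 -0.03  1.11 -0.07]
[-1.0, -0.67, 0.0, -0.0, -0.0, 0.099]
[-1.0, -0.47, 0.0, -0.0, -0.0, 0.099]
[-1.0, -0.3, 0.0, -0.0, -0.0, 0.099]
[-1.0, -0.14, 0.0, -0.0, -0.0, 0.099]
[-1.0, 0.01, 0.0, -0.0, -0.0, 0.099]
left [ 305.  -344.3   -0.5] 26.7
```

servo_tool(
  series=[
    [-1.0,-0.67,0,0,0,0.099,100],
    [-1.0,-0.47,0,0,0,0.099,100],
    [-1.0,-0.3,0,0,0,0.099,100],
    [-1.0,-0.14,0,0,0,0.099,100],
    [-1.0,0.0,0,0,0,0.099,100],
  ],
  newtons=40,
)

```text
time: 1.7
position: [260.2, 550.8, 404.0]
orientation: [0.482, 0.876, -0.0, -0.001]
force: [0.8, -0.3, -0.1]
width: 85.4
```

```bash
python3 plan.py 566 208 404 5.8
```

```text
t 1.7 pos [260.2 550.8 404. ] q [ 0.4823  0.876  -0.     -0.0011] F [ 0.8 -0.3 -0.1] w 85.4 j [-1.44  0.32  0.25  1.77 -0.09  1.06 -0.59]
[-1.0, 0.17, -0.0, -0.0, -0.0, 0.099]
[-1.0, 0.32, -0.0, -0.0, -0.0, 0.099]
[-1.0, 0.5, -0.0, -0.0, -0.0, 0.099]
[-1.0, 0.7, -0.0, -0.0, -0.0, 0.011]
[-1.0, 0.72, -0.0, 0.0, 0.0, 0.0]
left [ 212.  -237.7    0. ] 0.0
```

servo_tool(
  series=[
    [-1.0,0.17,0,0,0,0.099,100],
    [-1.0,0.32,0,0,0,0.099,100],
    [-1.0,0.5,0,0,0,0.099,100],
    [-1.0,0.7,0,0,0,0.011,100],
    [-1.0,0.72,0,0,0,0,100],
  ],
)

```text
time: 2.2
position: [356.2, 441.4, 404.2]
orientation: [0.674, 0.739, 0.0, -0.002]
force: [-0.5, 0.7, 0.2]
width: 85.2
```

```bash
python3 plan.py 566 208 390 5.8
```

```text
t 2.2 pos [356.2 441.4 404.2] q [ 6.739e-01  7.389e-01  3.000e-04 -1.500e-03] F [-0.5  0.7  0.2] w 85.2 j [-1.34  0.26  0.4   1.87 -0.12  1.03 -0.8 ]
[-1.0, 0.74, 0.05, -0.001, -0.002, -0.006]
[-1.0, 0.73, 0.06, -0.0, 0.0, -0.0]
[-1.0, 0.73, 0.06, -0.0, -0.0, 0.0]
[-1.0, 0.73, 0.06, 0.0, 0.0, -0.0]
[-1.0, 0.73, 0.06, 0.0, -0.0, 0.0]
left [ 106.2 -118.1   -7.2] 0.0
```

servo_tool(
  series=[
    [-1.0,0.74,0.05,-0.001,-0.002,-0.006,100],
    [-1.0,0.73,0.06,0,0,0,100],
    [-1.0,0.73,0.06,0,0,0,100],
    [-1.0,0.73,0.06,0,0,0,100],
    [-1.0,0.73,0.06,0,0,0,100],
  ],
)

```text
time: 2.7
position: [463.1, 321.0, 397.8]
orientation: [0.67, 0.742, 0.001, -0.0]
force: [0.7, 0.5, -0.8]
width: 85.4
```

```bash
python3 plan.py 566 208 370 5.8
```

```text
t 2.7 pos [463.1 321.  397.8] q [ 6.701e-01  7.423e-01  1.100e-03 -3.000e-04] F [ 0.7  0.5 -0.8] w 85.4 j [-1.11  0.27  0.47  1.89 -0.14  1.02 -0.48]
[-1.0, 0.74, 0.23, 0.001, -0.001, 0.001]
[-1.0, 0.74, 0.23, -0.0, -0.0, 0.0]
[-1.0, 0.74, 0.23, 0.0, 0.0, 0.0]
[-1.0, 0.74, 0.23, 0.0, 0.0, 0.0]
[-0.92, 0.68, 0.21, 0.0, 0.0, 0.0]
left [0. 0. 0.] 0.0
```

servo_tool(
  series=[
    [-1.0,0.74,0.23,0.001,-0.001,0.001,100],
    [-1.0,0.74,0.23,0,0,0,100],
    [-1.0,0.74,0.23,0,0,0,100],
    [-1.0,0.74,0.23,0,0,0,100],
    [-0.92,0.68,0.21,0,0,0,100],
  ],
)

```text
time: 3.2
position: [570.1, 202.7, 369.9]
orientation: [0.67, 0.742, 0.002, -0.0]
force: [0.1, 1.1, 0.1]
width: 85.3
```

```bash
cat > look.py <<'E'
import sys
from plan import *
# overlay the box/cover model + gripper tips
tag=sys.argv[1]
bx,by,yaw=566.5,208.5,5.8
a=np.radians(yaw); ey=np.array([np.cos(a),np.sin(a),0]); ex=np.array([ey[1],-ey[0],0])
def B(x,y,z): return np.array([bx,by,0])+ex*x+ey*y+np.array([0,0,z])
s=st(); p=np.array(s['position']); q=R.from_quat(s['orientation'])
for c in("top","side"):
    im=robot.read_camera(c)[:,:,::-1].copy()
    cv2.imwrite(f'pics/{tag}_{c}_raw.png',im)
    K=5; big=cv2.resize(im,None,fx=K,fy=K,interpolation=cv2.INTER_CUBIC)
    def line(pts,col):
        uv=(proj(c,np.array(pts))+.5)*K; cv2.polylines(big,[np.round(uv).astype(int).reshape(-1,1,2)],False,col,1)
    def rect(hx,hy,z,col): line([B(-hx,-hy,z),B(hx,-hy,z),B(hx,hy,z),B(-hx,hy,z),B(-hx,-hy,z)],col)
    rect(105,65,12,(0,0,255)); 
    if len(sys.argv)>2: rect(62.5,21.5,101,(0,255,0)); 
    w=s['width']/2
    for sg in(1,-1): line([p+q.apply([0,sg*w,100]),p+q.apply([0,sg*w,160]),p+q.apply([11,sg*w,160])],(255,0,255))
    o=proj(c,p+q.apply([0,0,140]))[0]*K
    x0=int(np.clip(o[0]-300,0,512*K-600)); y0=int(np.clip(o[1]-250,0,384*K-500)); cv2.imwrite(f'pics/{tag}_{c}.png',big[y0:y0+500,x0:x0+600])
E
python3 look.py a cover
```

```text
t 3.2 pos [570.1 202.7 369.9] q [ 6.704e-01  7.420e-01  1.700e-03 -3.000e-04] F [0.1 1.1 0.1] w 85.3 j [-0.85  0.38  0.51  1.83 -0.22  0.99 -0.14]
```

View pics/a_top.png

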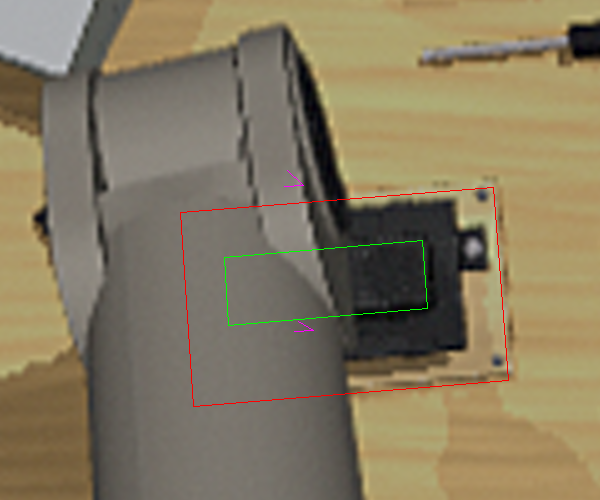

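View pics/a_side.png

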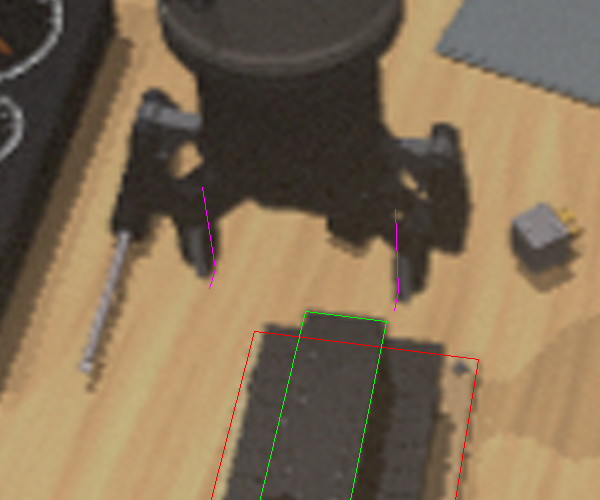

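```bash
python3 plan.py 566 208.5 270 5.8
```

```text
t 3.3 pos [571.1 200.2 369.6] q [6.722e-01 7.404e-01 1.000e-03 5.000e-04] F [-0.2  0.7  1. ] w 85.3 j [-0.85  0.38  0.51  1.83 -0.22  0.99 -0.14]
[0.09, -0.05, 1.0, 0.001, -0.0, -0.003]
[0.09, -0.04, 1.0, -0.0, 0.0, 0.0]
[0.09, -0.04, 1.0, 0.0, 0.0, 0.0]
[0.09, -0.04, 0.98, 0.0, 0.0, 0.0]
[0.0, 0.0, 0.0, 0.0, 0.0, 0.0]
left [0. 0. 0.] 0.0
```

servo_tool(
  series=[
    [0.15,-0.1,0.9,0,0,-0.003,100],
    [0.15,-0.05,0.9,0,0,0,100],
    [0.09,-0.04,0.9,0,0,0,100],
    [0,0,0.6,0,0,0,100],
    [0,0,0.3,0,0,0,100],
  ],
)

```text
time: 3.8
position: [565.8, 210.9, 278.5]
orientation: [0.671, 0.742, 0.003, 0.001]
force: [-1.0, -0.6, -0.1]
width: 85.4
```

```bash
python3 plan.py 566 208.5 239 5.8 12
```

```text
t 3.8 pos [565.8 210.9 278.5] q [6.707e-01 7.417e-01 3.100e-03 7.000e-04] F [-1.  -0.6 -0.1] w 85.4 j [-0.82  0.49  0.46  1.9  -0.29  0.81 -0.1 ]
[-0.03, -0.0, 0.48, 0.004, -0.002, -0.001]
[-0.03, -0.0, 0.48, 0.0, -0.0, 0.0]
[-0.03, -0.0, 0.48, -0.0, -0.0, 0.0]
[-0.01, -0.0, 0.14, 0.0, 0.0, 0.0]
[0.0, 0.0, 0.0, 0.0, 0.0, 0.0]
left [0. 0. 0.] 0.0
```

servo_tool(
  series=[
    [-0.08,0,0.45,0.004,-0.002,-0.001,100],
    [-0.04,0,0.45,0,0,0,100],
    [0,0,0.4,0,0,0,100],
    [0,0,0.2,0,0,0,100],
    [0,0,0,0,0,0,100],
  ],
)

```text
time: 4.3
position: [566.6, 208.0, 238.5]
orientation: [0.67, 0.742, -0.0, -0.0]
force: [-0.1, 0.8, 0.5]
width: 85.5
```

```bash
python3 plan.py 566 208.5 239 5.8 12; python3 look.py b cover
```

```text
t 4.3 pos [566.6 208.  238.5] q [ 6.701e-01  7.423e-01 -1.000e-04 -3.000e-04] F [-0.1  0.8  0.5] w 85.5 j [-0.79  0.54  0.43  1.92 -0.32  0.75 -0.07]
[0.02, -0.02, -0.02, -0.0, -0.0, 0.001]
[0.0, 0.0, 0.0, -0.0, -0.0, 0.0]
[0.0, 0.0, 0.0, 0.0, 0.0, 0.0]
[0.0, 0.0, 0.0, -0.0, 0.0, 0.0]
[0.0, 0.0, 0.0, 0.0, 0.0, 0.0]
left [0. 0. 0.] 0.0
t 4.3 pos [566.6 208.  238.5] q [ 6.701e-01  7.423e-01 -1.000e-04 -3.000e-04] F [-0.1  0.8  0.5] w 85.5 j [-0.79  0.54  0.43  1.92 -0.32  0.75 -0.07]
```

View pics/b_side.png

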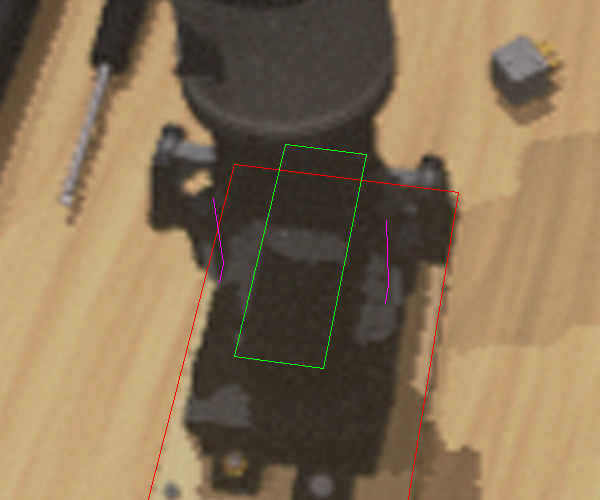

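The fingers straddle the dome (pads at columns ~220 and ~388), no contact. Closing.

servo_tool(
  series=[
    [0,0,0,0,0,0,20],
    [0,0,0,0,0,0,20],
    [0,0,0,0,0,0,20],
    [0,0,0,0,0,0,20],
    [0,0,0,0,0,0,20],
  ],
  newtons=40,
)

```text
time: 4.9
position: [567.2, 208.3, 240.9]
orientation: [0.67, 0.742, 0.002, 0.0]
force: [-0.5, -0.9, -0.9]
width: 42.5
```

servo_tool(
  series=[
    [0,0,0,0,0,0,20],
    [0,0,-0.2,0,0,0,20],
    [0,0,-0.4,0,0,0,20],
    [0,0,-0.6,0,0,0,20],
    [0,0,-0.6,0,0,0,20],
  ],
)

```text
time: 5.4
position: [566.6, 207.9, 287.7]
orientation: [0.67, 0.742, 0.0, -0.0]
force: [-0.6, 0.3, -1.3]
width: 42.4
```

```bash
python3 plan.py 566 208.5 330 5.8 15
```

```text
t 5.4 pos [566.6 207.9 287.7] q [ 6.701e-01  7.422e-01  0.000e+00 -2.000e-04] F [-0.6  0.3 -1.3] w 42.4 j [-0.82  0.48  0.47  1.89 -0.28  0.84 -0.1 ]
[0.01, -0.01, -0.6, -0.0, -0.0, 0.001]
[0.01, -0.01, -0.6, 0.0, 0.0, 0.0]
[0.01, -0.01, -0.49, 0.0, 0.0, 0.0]
[0.0, 0.0, 0.0, 0.0, 0.0, 0.0]
[0.0, 0.0, 0.0, 0.0, 0.0, 0.0]
left [0. 0. 0.] 0.0
```

servo_tool(
  series=[
    [0,0,-0.7,0,0,0,20],
    [0,0,-0.7,0,0,0,20],
    [0,0,-0.4,0,0,0,20],
    [0,0,0,0,0,0,20],
    [0,0,0,0,0,0,20],
  ],
)

```text
time: 5.9
position: [567.1, 207.7, 341.5]
orientation: [0.67, 0.742, 0.003, 0.001]
force: [0.3, -0.0, -1.0]
width: 42.8
```

```bash
python3 look.py c;  python3 plan.py 486.5 -217 335 -9.6
```

```text
t 5.9 pos [567.1 207.7 341.5] q [6.702e-01 7.422e-01 3.400e-03 6.000e-04] F [ 0.3 -0.  -1. ] w 42.8 j [-0.85  0.41  0.5   1.86 -0.24  0.93 -0.14]
t 6.0 pos [567.1 207.7 341. ] q [6.702e-01 7.421e-01 3.000e-03 6.000e-04] F [-1.   0.3 -1.1] w 42.3 j [-0.85  0.41  0.5   1.86 -0.24  0.93 -0.14]
[-1.0, -0.3, 0.01, 0.002, -0.001, 0.099]
[-1.0, -0.14, 0.01, 0.001, -0.001, 0.08]
[-1.0, -0.02, 0.01, -0.0, 0.0, -0.0]
[-1.0, -0.02, 0.01, -0.0, -0.0, 0.0]
[-1.0, -0.02, 0.01, -0.0, 0.0, -0.0]
left [ -57.  -300.6   -4.2] 0.0
```

View pics/c_side_raw.png

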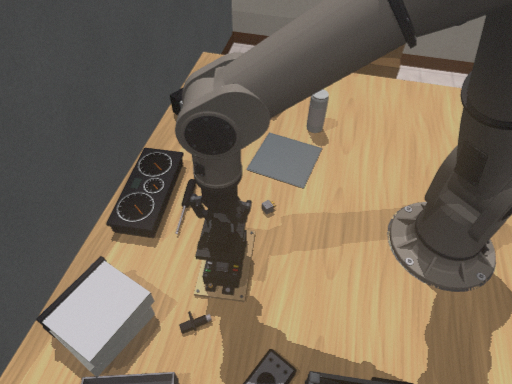

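The cover is lifted clear; the board shows under it. Carrying to the pad.

servo_tool(
  series=[
    [-0.5,-0.15,0.01,0.002,-0.001,0.04,20],
    [-0.8,-0.14,0.01,0.001,-0.001,0.05,20],
    [-1.0,-0.1,0.01,0,0,0.05,20],
    [-1.0,-0.05,0.01,0,0,0.04,20],
    [-1.0,-0.02,0.01,0,0,0,20],
  ],
)

```text
time: 6.5
position: [548.3, 100.3, 335.6]
orientation: [0.766, 0.643, -0.002, -0.001]
force: [0.1, -0.6, -1.3]
width: 42.6
```

```bash
python3 plan.py 486.5 -217 330 -9.6
```

```text
t 6.5 pos [548.3 100.3 335.6] q [ 7.660e-01  6.429e-01 -2.500e-03 -6.000e-04] F [ 0.1 -0.6 -1.3] w 42.6 j [-0.78  0.36  0.6   1.96 -0.25  0.9  -0.23]
[-1.0, -0.02, 0.02, -0.003, 0.002, -0.005]
[-1.0, -0.02, 0.02, -0.0, -0.0, 0.0]
[-1.0, -0.02, 0.02, 0.0, 0.0, 0.0]
[-1.0, -0.02, 0.02, 0.0, 0.0, 0.0]
[-1.0, -0.02, 0.02, 0.0, 0.0, 0.0]
left [ -37.9 -194.5   -3.4] 0.0
```

servo_tool(
  series=[
    [-1.0,-0.02,0.02,-0.003,0.002,-0.005,20],
    [-1.0,-0.02,0.02,0,0,0,20],
    [-1.0,-0.02,0.02,0,0,0,20],
    [-1.0,-0.02,0.02,0,0,0,20],
    [-1.0,-0.02,0.02,0,0,0,20],
  ],
)

```text
time: 7.0
position: [521.5, -30.4, 331.0]
orientation: [0.765, 0.644, -0.002, -0.0]
force: [0.8, 1.1, -0.9]
width: 42.3
```

```bash
python3 plan.py 486.5 -217 320 -9.6
```

```text
t 7.0 pos [521.5 -30.4 331. ] q [ 7.649e-01  6.442e-01 -1.700e-03 -4.000e-04] F [ 0.8  1.1 -0.9] w 42.3 j [-0.6   0.31  0.64  2.05 -0.24  0.86  0.  ]
[-1.0, -0.01, 0.06, -0.002, 0.001, -0.002]
[-1.0, -0.02, 0.06, -0.0, -0.0, 0.0]
[-1.0, -0.02, 0.06, 0.0, -0.0, 0.0]
[-1.0, -0.02, 0.06, 0.0, 0.0, 0.0]
[-1.0, -0.02, 0.06, 0.0, 0.0, 0.0]
left [-12.  -63.7  -3.7] 0.0
```

servo_tool(
  series=[
    [-1.0,0,0.06,-0.002,0.001,-0.002,20],
    [-1.0,-0.02,0.06,0,0,0,20],
    [-1.0,-0.02,0.06,0,0,0,20],
    [-1.0,-0.02,0.06,0,0,0,20],
    [-0.9,-0.02,0.06,0,0,0,20],
  ],
)

```text
time: 7.5
position: [494.7, -158.6, 321.7]
orientation: [0.765, 0.644, -0.001, -0.0]
force: [0.6, 0.8, -0.7]
width: 42.5
```

```bash
python3 plan.py 486.5 -217 280 -9.6
```

```text
t 7.5 pos [ 494.7 -158.6  321.7] q [ 7.654e-01  6.435e-01 -1.400e-03 -5.000e-04] F [ 0.6  0.8 -0.7] w 42.5 j [-0.37  0.32  0.67  2.06 -0.26  0.84  0.28]
[-1.0, 0.03, 0.71, -0.002, 0.001, -0.003]
[-1.0, 0.03, 0.71, 0.0, -0.0, 0.0]
[-0.36, 0.01, 0.25, -0.0, -0.0, 0.0]
[0.0, 0.0, 0.0, 0.0, 0.0, 0.0]
[0.0, 0.0, 0.0, -0.0, -0.0, 0.0]
left [0. 0. 0.] 0.0
```

servo_tool(
  series=[
    [-0.8,0.03,0.3,-0.002,0.001,-0.003,20],
    [-0.6,0.03,0.4,0,0,0,20],
    [-0.3,0,0.5,0,0,0,20],
    [0,0,0.4,0,0,0,20],
    [0,0,0.2,0,0,0,20],
  ],
)

```text
time: 8.0
position: [485.0, -207.9, 274.0]
orientation: [0.767, 0.642, -0.001, 0.0]
force: [-0.0, -0.4, -0.6]
width: 42.7
```

```bash
python3 plan.py 486.5 -217 220 -9.6 15
cat > lookp.py <<'E'
import sys
from plan import *
s=st(); p=np.array(s['position']); q=R.from_quat(s['orientation'])
for c in("top","side"):
    im=robot.read_camera(c)[:,:,::-1].copy(); cv2.imwrite(f'pics/{sys.argv[1]}_{c}_raw.png',im)
    K=4; o=proj(c,p+q.apply([0,0,150]))[0]
    big=cv2.resize(im,None,fx=K,fy=K,interpolation=cv2.INTER_CUBIC)
    C=p+q.apply([0,0,167])
    for z in ((p[2]-195,) if len(sys.argv)>2 else ()):
        pts=[np.r_[(p+q.apply([sx*79.5,sy*49.5,0]))[:2],z] for sx,sy in((1,1),(1,-1),(-1,-1),(-1,1))]
        cv2.polylines(big,[np.round((proj(c,np.array(pts))+.5)*K).astype(int).reshape(-1,1,2)],True,(0,255,0),1)
    x0=int(np.clip(o[0]*K-300,0,512*K-600)); y0=int(np.clip(o[1]*K-250,0,384*K-500)); cv2.imwrite(f'pics/{sys.argv[1]}_{c}.png',big[y0:y0+500,x0:x0+600])
E
python3 lookp.py d 1
```

```text
t 8.0 pos [ 485.  -207.9  274. ] q [ 7.669e-01  6.418e-01 -8.000e-04  1.000e-04] F [-0.  -0.4 -0.6] w 42.7 j [-0.23  0.41  0.63  2.08 -0.35  0.75  0.45]
[-0.1, 0.04, 0.6, -0.001, 0.001, -0.006]
[-0.1, 0.03, 0.6, 0.0, -0.0, 0.0]
[-0.1, 0.03, 0.6, 0.0, 0.0, 0.0]
[-0.06, 0.02, 0.36, -0.0, -0.0, 0.0]
[0.0, 0.0, 0.0, 0.0, 0.0, 0.0]
left [0. 0. 0.] 0.0
t 8.0 pos [ 485.  -207.9  274. ] q [ 7.669e-01  6.418e-01 -8.000e-04  1.000e-04] F [-0.  -0.4 -0.6] w 42.7 j [-0.23  0.41  0.63  2.08 -0.35  0.75  0.45]
```

View pics/d_side.png

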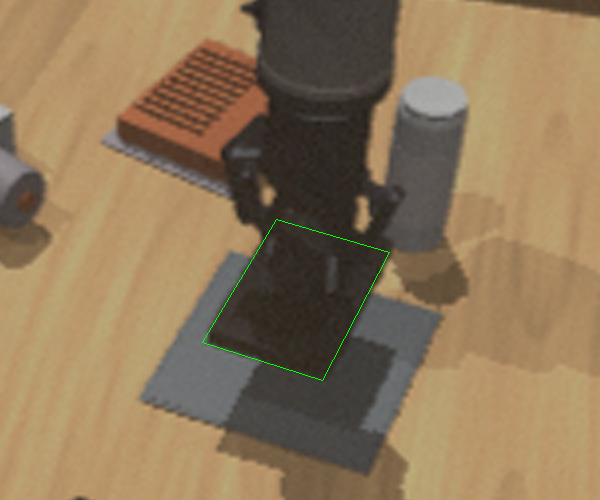

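View pics/d_top.png

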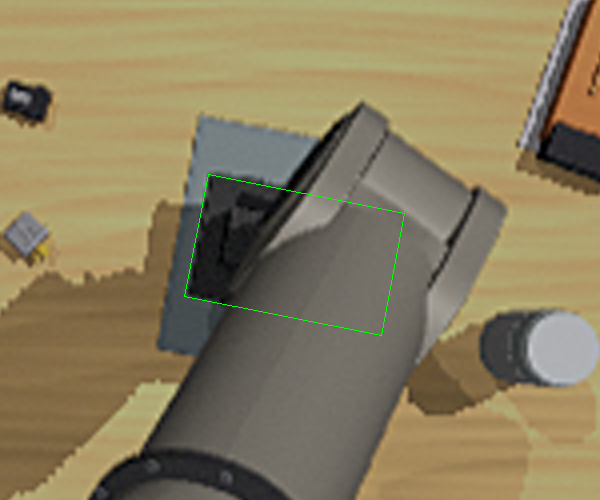

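servo_tool(
  series=[
    [-0.2,0.05,0.6,-0.001,0.001,-0.006,20],
    [-0.15,0.03,0.6,0,0,0,20],
    [-0.05,0.03,0.6,0,0,0,20],
    [0,0,0.4,0,0,0,20],
    [0,0,0.1,0,0,0,20],
  ],
)

```text
time: 8.6
position: [487.7, -216.2, 214.7]
orientation: [0.763, 0.647, 0.001, 0.001]
force: [0.6, 0.3, -1.3]
width: 42.6
```

```bash
python3 plan.py 486.5 -217 202 -9.6 6
```

```text
t 8.6 pos [ 487.7 -216.2  214.7] q [7.628e-01 6.467e-01 1.100e-03 6.000e-04] F [ 0.6  0.3 -1.3] w 42.6 j [-0.14  0.52  0.54  2.09 -0.44  0.64  0.55]
[-0.02, -0.02, 0.24, 0.002, -0.001, 0.002]
[-0.02, -0.02, 0.24, -0.0, -0.0, 0.0]
[-0.0, -0.0, 0.03, 0.0, -0.0, -0.0]
[0.0, 0.0, 0.0, 0.0, 0.0, 0.0]
[0.0, 0.0, 0.0, 0.0, 0.0, -0.0]
left [0. 0. 0.] 0.0
```

servo_tool(
  series=[
    [-0.02,-0.02,0.2,0.002,-0.001,0.002,20],
    [0,0,0.2,0,0,0,20],
    [0,0,0.08,0,0,0,20],
    [0,0,0.04,0,0,0,20],
    [0,0,0,0,0,0,20],
  ],
)

```text
time: 9.1
position: [487.4, -216.5, 200.9]
orientation: [0.764, 0.645, -0.0, -0.0]
force: [0.1, 0.3, -0.3]
width: 42.6
```

servo_tool(
  series=[
    [0,0,0.05,0,0,0,20],
    [0,0,0.04,0,0,0,20],
    [0,0,0.03,0,0,0,20],
    [0,0,0,0,0,0,20],
    [0,0,0,0,0,0,20],
  ],
)

```text
time: 9.6
position: [487.6, -216.6, 198.9]
orientation: [0.764, 0.645, 0.0, 0.0]
force: [-0.0, 0.2, -1.6]
width: 42.6
```

servo_tool(
  series=[
    [0,0,0.04,0,0,0,20],
    [0,0,0.04,0,0,0,20],
    [0,0,0,0,0,0,20],
    [0,0,0,0,0,0,20],
    [0,0,0,0,0,0,20],
  ],
)

```text
time: 10.1
position: [487.6, -217.0, 199.0]
orientation: [0.764, 0.645, 0.001, 0.0]
force: [0.0, 0.5, -0.4]
width: 42.7
```

servo_tool(
  series=[
    [0,0,0.08,0,0,0,20],
    [0,0,0.08,0,0,0,20],
    [0,0,0,0,0,0,20],
    [0,0,0,0,0,0,20],
    [0,0,0,0,0,0,20],
  ],
)

```text
time: 10.6
position: [487.6, -217.6, 197.5]
orientation: [0.764, 0.645, 0.003, -0.0]
force: [-0.1, -0.3, -1.8]
width: 42.9
```

servo_tool(
  series=[
    [0,0,0.08,0,0,0,20],
    [0,0,0.08,0,0,0,20],
    [0,0,0,0,0,0,20],
    [0,0,0,0,0,0,20],
    [0,0,0,0,0,0,20],
  ],
)

```text
time: 11.1
position: [487.6, -218.2, 196.1]
orientation: [0.764, 0.645, 0.004, -0.001]
force: [-0.3, -1.1, -1.3]
width: 42.5
```

```bash
python3 lookp.py e 1
```

```text
t 11.1 pos [ 487.6 -218.2  196.1] q [ 7.640e-01  6.452e-01  3.700e-03 -6.000e-04] F [-0.3 -1.1 -1.3] w 42.5 j [-0.11  0.55  0.51  2.1  -0.48  0.61  0.57]
```

View pics/e_side.png

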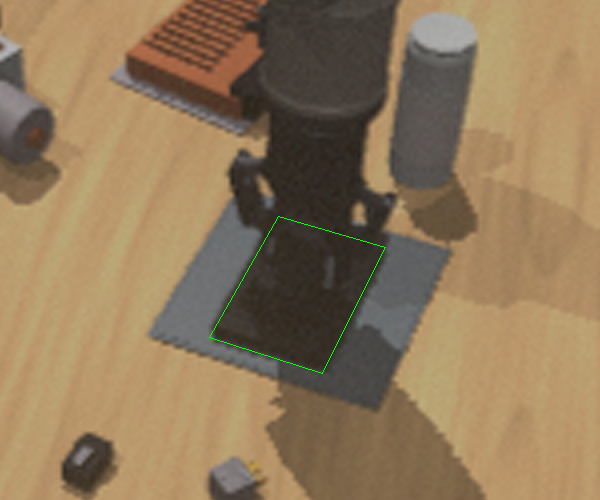

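```bash
python3 plan.py 487 -217 192 -9.6 2
```

```text
t 11.2 pos [ 487.7 -218.2  196.1] q [ 7.640e-01  6.452e-01  3.700e-03 -6.000e-04] F [ 0.4 -0.7 -0.7] w 42.5 j [-0.11  0.55  0.51  2.1  -0.48  0.61  0.57]
[0.02, -0.02, 0.08, 0.003, -0.004, -0.0]
[0.02, -0.02, 0.08, -0.0, 0.0, 0.0]
[0.0, -0.0, 0.0, 0.0, 0.0, 0.0]
[0.0, 0.0, 0.0, 0.0, 0.0, 0.0]
[0.0, 0.0, 0.0, 0.0, 0.0, 0.0]
left [0. 0. 0.] 0.0
```

servo_tool(
  series=[
    [0.02,-0.02,0.08,0.003,-0.004,0,20],
    [0,0,0.08,0,0,0,20],
    [0,0,0,0,0,0,20],
    [0,0,0,0,0,0,20],
    [0,0,0,0,0,0,20],
  ],
)

```text
time: 11.7
position: [488.1, -218.0, 195.5]
orientation: [0.764, 0.645, 0.002, -0.0]
force: [-0.8, 0.2, -1.2]
width: 42.7
```

```bash
python3 plan.py 487 -217 192 -9.6 2
python3 - <<'E'
from h import *
print(robot.sense()['ft_torque'])
E
```

```text
t 11.7 pos [ 488.1 -218.   195.5] q [ 7.639e-01  6.453e-01  1.700e-03 -3.000e-04] F [-0.8  0.2 -1.2] w 42.7 j [-0.11  0.55  0.52  2.1  -0.47  0.61  0.57]
[0.02, -0.03, 0.08, 0.001, -0.002, -0.0]
[0.01, -0.02, 0.06, 0.0, -0.0, 0.0]
[0.0, 0.0, 0.0, -0.0, -0.0, -0.0]
[0.0, 0.0, 0.0, -0.0, -0.0, 0.0]
[0.0, 0.0, 0.0, -0.0, -0.0, -0.0]
left [0. 0. 0.] 0.0
[-0.02263762  0.00681227 -0.03567739]
```

servo_tool(
  series=[
    [0.02,-0.02,0.12,0.001,-0.002,0,20],
    [0,0,0.12,0,0,0,20],
    [0,0,0.05,0,0,0,20],
    [0,0,0,0,0,0,20],
    [0,0,0,0,0,0,20],
  ],
)

```text
time: 12.2
position: [488.0, -218.4, 192.3]
orientation: [0.764, 0.645, 0.002, -0.0]
force: [0.7, -0.2, -0.1]
width: 42.8
```

```bash
python3 lookp.py f 1
```

```text
t 12.2 pos [ 488.  -218.4  192.3] q [ 0.7641  0.6451  0.0019 -0.    ] F [ 0.7 -0.2 -0.1] w 42.8 j [-0.1   0.55  0.51  2.1  -0.48  0.6   0.58]
```

View pics/f_side.png

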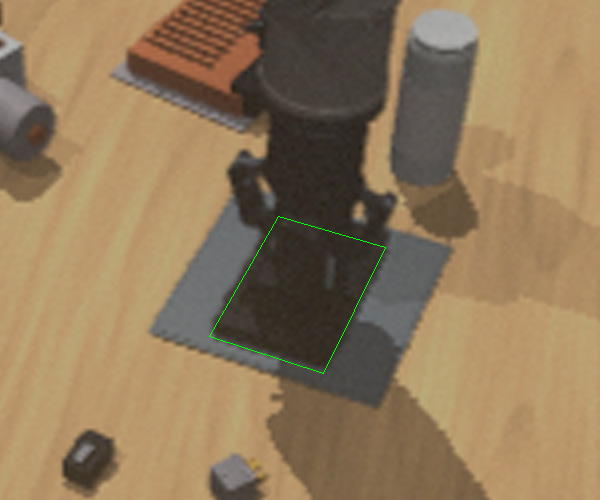

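Run:
```python
import cv2,numpy as np
a=[cv2.imread(f'pics/{k}_side_raw.png') for k in 'ef']
out=np.hstack([cv2.resize(x[115:195,250:320],None,fx=5,fy=5,interpolation=cv2.INTER_CUBIC) for x in a])
out=np.clip(out.astype(float)*2,0,255).astype(np.uint8)
cv2.imwrite('pics/ef.png',out)
```

```text
(no output)
```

View pics/ef.png

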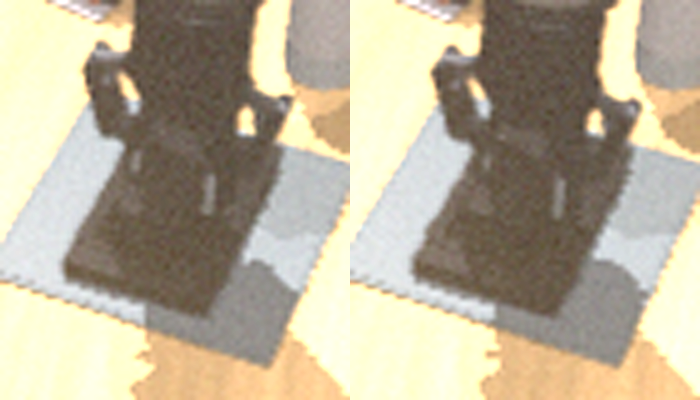

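Cover's lower edge stayed at the same rows between the last two lowerings, i.e. it rests on the pad. Releasing.

servo_tool(
  series=[
    [0,0,0,0,0,0,60],
    [0,0,0,0,0,0,100],
    [0,0,0,0,0,0,100],
    [0,0,0,0,0,0,100],
    [0,0,0,0,0,0,100],
  ],
)

```text
time: 12.8
position: [488.0, -218.3, 191.4]
orientation: [0.764, 0.645, 0.001, -0.0]
force: [-0.3, 0.0, -1.1]
width: 85.1
```

servo_tool(
  series=[
    [0,0,-0.2,0,0,0,100],
    [0,0,-0.5,0,0,0,100],
    [0,0,-1,0,0,0,100],
    [0,0,-1,0,0,0,100],
    [0,0,-1,0,0,0,100],
  ],
)

```text
time: 13.3
position: [486.7, -218.7, 287.0]
orientation: [0.764, 0.645, -0.001, -0.002]
force: [0.8, -0.3, 0.1]
width: 85.4
```

```bash
python3 lookp.py g; python3 plan.py 566 208 380 5.8
```

```text
t 13.3 pos [ 486.7 -218.7  287. ] q [ 7.644e-01  6.447e-01 -6.000e-04 -2.300e-03] F [ 0.8 -0.3  0.1] w 85.4 j [-0.22  0.4   0.64  2.06 -0.34  0.79  0.46]
t 13.4 pos [ 487.7 -219.2  289. ] q [ 7.645e-01  6.447e-01  1.100e-03 -4.000e-04] F [-0.8  0.1 -0.1] w 85.3 j [-0.22  0.4   0.64  2.05 -0.34  0.79  0.46]
[1.0, 0.01, -0.21, 0.0, -0.001, -0.099]
[1.0, 0.16, -0.21, 0.0, -0.001, -0.081]
[1.0, 0.29, -0.22, -0.0, 0.0, 0.0]
[1.0, 0.29, -0.22, -0.0, -0.0, 0.0]
[1.0, 0.29, -0.22, -0.0, 0.0, 0.0]
left [ 55.2 300.9  64.1] 0.0
```

View pics/g_side_raw.png

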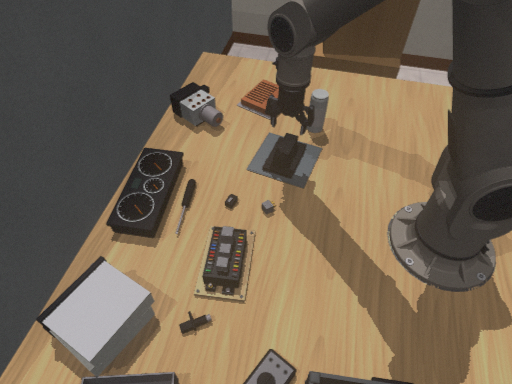

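Run:
```python
from plan import *
bx,by,yaw=566.5,208.5,5.8
a=np.radians(yaw); ey=np.array([np.cos(a),np.sin(a),0]); ex=np.array([ey[1],-ey[0],0])
def B(x,y,z): return np.array([bx,by,0])+ex*x+ey*y+np.array([0,0,z])
for c in("side","top"):
    for t in("tall_relay_center","short_relay_a_center"):
        print(c,t,[(r['xy'],round(r['conf'],2)) for r in robot.find_in(c,t)])
    for z in(76,94): print(z,np.round(proj(c,[B(x,0,z) for x in(-40,0,40)]),1).tolist())
    im=cv2.imread(f'pics/g_{c}_raw.png'); o=proj(c,B(0,0,60))[0].astype(int)
    K=7; crop=cv2.resize(im,None,fx=K,fy=K,interpolation=cv2.INTER_CUBIC)
    for x in(-40,0,40):
      for h,z,col in((14,76,(0,0,255)),(15,94,(0,255,0))):
        uv=(proj(c,np.array([B(x+sx*h,sy*h,z) for sx,sy in((1,1),(1,-1),(-1,-1),(-1,1))]))+.5)*K
        cv2.polylines(crop,[np.round(uv).astype(int).reshape(-1,1,2)],True,col,1)
    x0,y0=o[0]*K-300,o[1]*K-290
    cv2.imwrite(f'pics/rel_{c}.png',crop[y0:y0+580,x0:x0+600])
```

```text
side tall_relay_center [([228.5, 233.3], 0.58)]
side short_relay_a_center [([222.4, 266.0], 0.43), ([319.4, 109.8], 0.28)]
76 [[221.2, 261.5], [224.2, 247.7], [227.0, 234.6]]
94 [[220.8, 257.9], [223.8, 244.0], [226.7, 230.8]]
top tall_relay_center [([196.9, 181.8], 0.52)]
top short_relay_a_center [([169.4, 184.5], 0.5)]
76 [[169.6, 186.6], [182.0, 185.6], [194.5, 184.5]]
94 [[168.6, 186.0], [181.2, 185.0], [193.9, 184.0]]
```

View pics/rel_side.png

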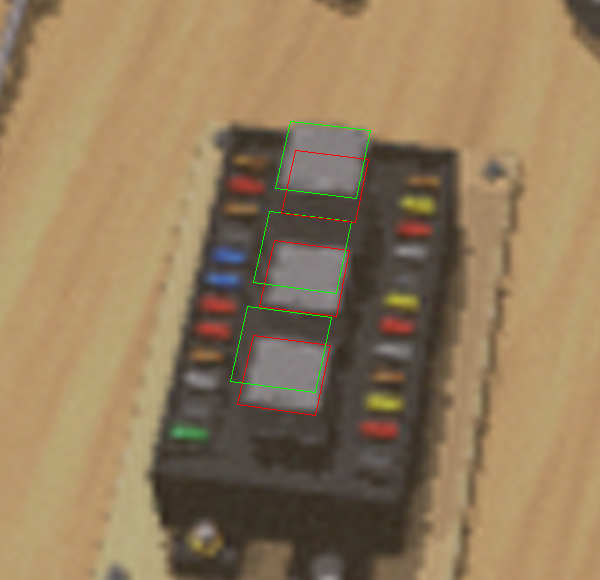

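View pics/rel_top.png

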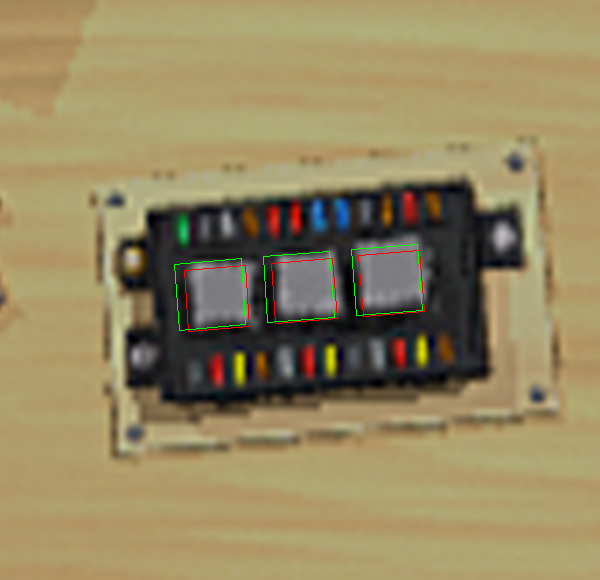

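servo_tool(
  series=[
    [0.5,0.01,-0.4,0,-0.001,-0.05,100],
    [1.0,0.1,-0.4,0,-0.001,-0.05,100],
    [1.0,0.2,-0.4,0,0,-0.05,100],
    [1.0,0.25,-0.3,0,0,-0.03,100],
    [1.0,0.29,-0.22,0,0,0,100],
  ],
)

```text
time: 14.1
position: [507.1, -105.3, 325.0]
orientation: [0.669, 0.743, -0.005, -0.004]
force: [-0.1, 0.4, 0.2]
width: 85.5
```

```bash
python3 plan.py 571 168 360 5.8
```

```text
t 14.1 pos [ 507.1 -105.3  325. ] q [ 0.6692  0.7431 -0.0053 -0.0044] F [-0.1  0.4  0.2] w 85.5 j [-0.42  0.3   0.59  2.06 -0.22  0.86  0.41]
[1.0, 0.35, -0.14, -0.009, 0.0, 0.002]
[1.0, 0.34, -0.13, 0.0, 0.0, 0.0]
[1.0, 0.34, -0.13, -0.0, -0.0, 0.0]
[1.0, 0.34, -0.13, 0.0, 0.0, 0.0]
[1.0, 0.34, -0.13, -0.0, -0.0, 0.0]
left [ 33.8 144.6  18.5] 0.0
```

servo_tool(
  series=[
    [1.0,0.35,-0.14,-0.009,0,0.002,100],
    [1.0,0.34,-0.13,0,0,0,100],
    [1.0,0.34,-0.13,0,0,0,100],
    [1.0,0.34,-0.13,0,0,0,100],
    [1.0,0.34,-0.13,0,0,0,100],
  ],
)

```text
time: 14.6
position: [536.4, 28.5, 338.4]
orientation: [0.671, 0.742, -0.003, -0.002]
force: [-0.0, -0.2, 0.2]
width: 85.4
```

```bash
python3 plan.py 571 168 350 5.8
```

```text
t 14.6 pos [536.4  28.5 338.4] q [ 0.6707  0.7417 -0.003  -0.0017] F [-0.  -0.2  0.2] w 85.4 j [-0.63  0.31  0.55  2.   -0.2   0.89  0.13]
[1.0, 0.36, -0.09, -0.004, 0.001, -0.001]
[1.0, 0.36, -0.09, -0.0, -0.0, 0.0]
[1.0, 0.36, -0.09, 0.0, 0.0, 0.0]
[1.0, 0.36, -0.09, 0.0, 0.0, 0.0]
[1.0, 0.36, -0.09, 0.0, 0.0, 0.0]
left [ 2.6 10.6  0.9] 0.0
```

servo_tool(
  series=[
    [1.0,0.36,-0.09,-0.004,0.001,-0.001,100],
    [1.0,0.36,-0.09,0,0,0,100],
    [1.0,0.36,-0.09,0,0,0,100],
    [1.0,0.36,-0.09,0,0,0,100],
    [0.6,0.2,0,0,0,0,100],
  ],
)

```text
time: 15.1
position: [565.4, 153.4, 343.2]
orientation: [0.67, 0.743, -0.004, -0.002]
force: [0.2, 0.3, -0.8]
width: 85.4
```

```bash
python3 plan.py 571 168 270 5.8 20
```

```text
t 15.1 pos [565.4 153.4 343.2] q [ 0.6698  0.7426 -0.0036 -0.0018] F [ 0.2  0.3 -0.8] w 85.4 j [-0.78  0.38  0.51  1.89 -0.22  0.94 -0.06]
[0.15, 0.08, 0.8, -0.005, 0.001, 0.001]
[0.15, 0.08, 0.8, -0.0, -0.0, -0.0]
[0.15, 0.08, 0.8, 0.0, -0.0, 0.0]
[0.1, 0.05, 0.53, -0.0, 0.0, -0.0]
[0.0, 0.0, 0.0, 0.0, -0.0, 0.0]
left [0. 0. 0.] 0.0
```

servo_tool(
  series=[
    [0.3,0.16,0.4,-0.005,0.001,0.001,100],
    [0.2,0.08,0.7,0,0,0,100],
    [0.05,0.02,0.7,0,0,0,100],
    [0,0,0.5,0,0,0,100],
    [0,0,0.2,0,0,0,100],
  ],
)

```text
time: 15.6
position: [570.2, 167.3, 274.0]
orientation: [0.67, 0.742, -0.002, 0.0]
force: [0.4, 0.2, -0.1]
width: 85.5
```

```bash
python3 plan.py 571 168 236 5.8 12; python3 lookp.py i
```

```text
t 15.6 pos [570.2 167.3 274. ] q [ 6.705e-01  7.419e-01 -1.700e-03  4.000e-04] F [ 0.4  0.2 -0.1] w 85.5 j [-0.75  0.48  0.46  1.92 -0.29  0.81 -0.03]
[0.01, 0.01, 0.48, -0.001, 0.002, -0.0]
[0.01, 0.01, 0.48, 0.0, -0.0, -0.0]
[0.01, 0.01, 0.48, -0.0, 0.0, 0.0]
[0.0, 0.0, 0.08, 0.0, -0.0, -0.0]
[0.0, 0.0, 0.0, 0.0, 0.0, 0.0]
left [0. 0. 0.] 0.0
t 15.6 pos [570.2 167.3 274. ] q [ 6.705e-01  7.419e-01 -1.700e-03  4.000e-04] F [ 0.4  0.2 -0.1] w 85.5 j [-0.75  0.48  0.46  1.92 -0.29  0.81 -0.03]
```

View pics/i_side.png

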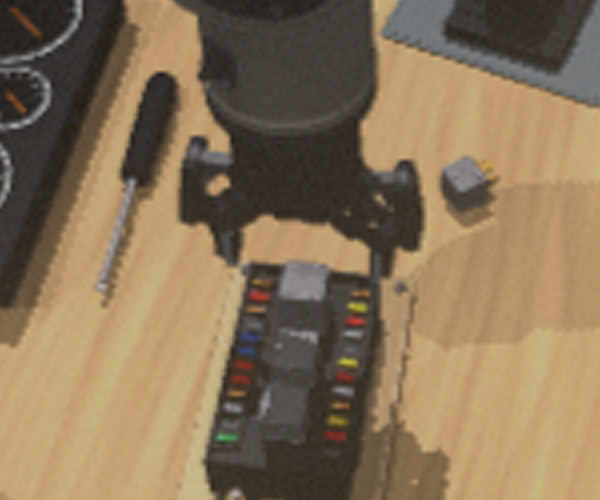

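Fingers (columns ~230 and ~380) sit evenly about the tall relay's top at (304, 281). Going down.

servo_tool(
  series=[
    [0.02,0.02,0.45,-0.001,0.002,0,100],
    [0.01,0.01,0.45,0,0,0,100],
    [0,0,0.4,0,0,0,100],
    [0,0,0.2,0,0,0,100],
    [0,0,0,0,0,0,100],
  ],
)

```text
time: 16.2
position: [571.6, 167.6, 235.4]
orientation: [0.671, 0.742, 0.001, 0.0]
force: [0.1, 0.9, -0.2]
width: 85.5
```

```bash
python3 plan.py 571 168 235 5.8 12; python3 lookp.py j
cat > fk.py <<'E'
import json
from plan import *
from scipy.optimize import least_squares
D=[json.loads(l) for l in open('log.jsonl') if l.strip()]
Q=np.array([d['qpos'] for d in D]);P=np.array([d['position'] for d in D]);O=np.array([d['orientation'] for d in D])
def fk(q,p,allp=False):
    a=p[0]; L=p[1:9]; 
    r=R.from_euler('z',a+q[0]); x=np.array([0,0,L[0]*100]); pts=[x]
    r=r*R.from_euler('y',q[1]); x=x+r.apply([L[4]*100,0,L[1]*100]); r=r*R.from_euler('z',q[2]); pts.append(x)
    r=r*R.from_euler('y',q[3]); x=x+r.apply([L[5]*100,0,L[2]*100]); r=r*R.from_euler('z',q[4]); pts.append(x)
    r=r*R.from_euler('y',q[5]); r6=r; x=x+r.apply([L[6]*100,0,L[3]*100]); r=r*R.from_euler('z',q[6]+p[9])
    return (x,r,pts) if allp else (x,r)
def res(p):
    o=[]
    for q,P_,O_ in zip(Q,P,O):
        x,r=fk(q,p); o+=list((x-P_)/2); o+=list((r.inv()*R.from_quat(O_)).as_rotvec()*200)
    return o
def fit():
    best=None
    for a in np.arange(-3,3.1,1.):
        for b in(0,1.57,-1.57,3.1):
            s=least_squares(res,[a,3.6,4.2,4,1.2,0,0,0,0,b],max_nfev=60)
            if best is None or s.cost<best.cost: best=s
    return best
if __name__=='__main__':
    b=fit(); print(b.cost,len(Q),np.round(b.x,3)); np.save('fk.npy',b.x)
E
python3 fk.py
```

```text
t 16.2 pos [571.6 167.6 235.4] q [6.709e-01 7.416e-01 1.200e-03 2.000e-04] F [ 0.1  0.9 -0.2] w 85.5 j [-0.72  0.54  0.43  1.94 -0.33  0.73 -0.  ]
[0.02, -0.02, 0.02, 0.001, -0.001, -0.001]
[0.0, 0.0, 0.0, -0.0, -0.0, 0.0]
[0.0, 0.0, 0.0, 0.0, 0.0, 0.0]
[0.0, 0.0, 0.0, 0.0, 0.0, 0.0]
[0.0, 0.0, 0.0, 0.0, 0.0, 0.0]
left [0. 0. 0.] 0.0
t 16.2 pos [571.6 167.6 235.4] q [6.709e-01 7.416e-01 1.200e-03 2.000e-04] F [ 0.1  0.9 -0.2] w 85.5 j [-0.72  0.54  0.43  1.94 -0.33  0.73 -0.  ]
442435.59547994984 22 [  1.851 -32.218  20.695  15.303 -41.621   5.74   18.075  11.031  -0.17
   3.265]
```

View pics/j_side.png

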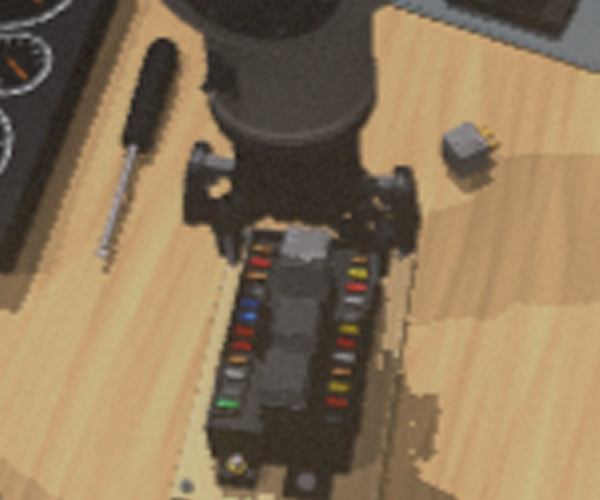

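servo_tool(
  series=[
    [0,0,0,0,0,0,0],
    [0,0,0,0,0,0,0],
    [0,0,0,0,0,0,0],
    [0,0,0,0,0,0,0],
    [0,0,0,0,0,0,0],
  ],
  newtons=60,
)

```text
time: 16.8
position: [572.3, 167.9, 237.8]
orientation: [0.671, 0.742, 0.003, 0.001]
force: [-0.0, 0.7, -0.2]
width: 29.1
```

servo_tool(
  series=[
    [0,0,0,0,0,0,0],
    [0,0,0,0,0,0,0],
    [0,0,-0.15,0,0,0,0],
    [0,0,-0.3,0,0,0,0],
    [0,0,-0.4,0,0,0,0],
  ],
)

```text
time: 17.3
position: [571.7, 167.6, 259.2]
orientation: [0.671, 0.742, 0.002, 0.0]
force: [-0.7, 0.5, 0.4]
width: 29.3
```

```bash
python3 plan.py 571 168 400 5.8 20
python3 - <<'E'
import re
s=open('fk.py').read()
s=s.replace("def fk(q,p,allp=False):\n","SG=np.ones(7)\ndef fk(q,p,allp=False):\n    q=np.asarray(q)*SG\n")
i=s.index("def fit()")
s=s[:i]+'''def fit():
    global SG
    import itertools
    best=None
    for s1,s3,s5,s7 in itertools.product((1,-1),repeat=4):
      SG=np.array([s1,1,s3,1,s5,1,s7])
      for b in(0,1.57,3.1,-1.57):
        a=1.309-s1*(-1.462)
        s=least_squares(res,[a,3.6,4.2,4,1.2,0,0,0,0,b],max_nfev=25)
        if best is None or s.cost<best[0].cost: best=(s,SG.copy())
    return best
if __name__=='__main__':
    b,SG=fit(); print(b.cost,len(Q),np.round(b.x,3),SG); np.savez('fk.npz',p=b.x,SG=SG)
'''
open('fk.py','w').write(s)
E
time python3 fk.py
```

```text
t 17.3 pos [571.7 167.6 259.2] q [6.709e-01 7.416e-01 1.700e-03 4.000e-04] F [-0.7  0.5  0.4] w 29.3 j [-0.74  0.5   0.45  1.93 -0.31  0.77 -0.02]
[0.0, -0.0, -0.8, 0.002, -0.001, -0.001]
[0.0, -0.0, -0.8, -0.0, -0.0, -0.0]
[0.0, -0.0, -0.8, 0.0, -0.0, 0.0]
[0.0, -0.0, -0.8, -0.0, -0.0, -0.0]
[0.0, -0.0, -0.8, 0.0, -0.0, 0.0]
left [-0.2  0.1 40.8] 0.0
24.738292039903218 23 [-0.095  2.377  5.409  4.77   1.22  -0.061 -0.112 -0.272 -5.611  1.476] [-1  1 -1  1 -1  1 -1]
real	0m47.310s
user	0m47.781s
sys	0m0.152s
```

servo_tool(
  series=[
    [0,0,-0.5,0.002,-0.001,0,0],
    [0,0,-0.8,0,0,0,0],
    [0,0,-0.8,0,0,0,0],
    [0,0,-0.8,0,0,0,0],
    [0,0,-0.8,0,0,0,0],
  ],
)

```text
time: 17.8
position: [571.3, 167.1, 359.1]
orientation: [0.671, 0.741, -0.0, -0.0]
force: [0.4, -0.5, -0.9]
width: 29.1
```

```bash
cat > ik.py <<'E'
import fk
from fk import *
d=np.load('fk.npz'); p=d['p']; fk.SG=d['SG']
lo=np.array([-2.85,-.5,-1.23,.21,-1.02,.16,-2.73])+.08; hi=np.array([2.85,2.14,1.37,2.46,4.16,2.05,2.73])-.08
q0=np.array(D[-1]['qpos']); x0,r0=fk.fk(q0,p); print('fk err',np.round(x0-P[-1],1))
# relay point at tool z=155. want tool z horizontal in direction phi, relay height H
out=[]
for phi in np.radians(np.arange(-180,180,30)):
  for H in(300,400,500):
    def f(q):
        x,r=fk.fk(q,p); z=r.apply([0,0,1]); g=x+155*z
        return np.r_[(z-[np.cos(phi),np.sin(phi),0])*20,(g[2]-H)/10,(q-q0)*.3]
    s=least_squares(f,np.clip(q0,lo,hi),bounds=(lo,hi)); r=f(s.x)
    if np.abs(r[:4]).max()<.6: 
        x,rr=fk.fk(s.x,p); out.append((s.cost,np.degrees(phi),H,np.round(s.x,2),np.round(x),np.round(np.abs(s.x-q0).max(),2)))
for o in sorted(out,key=lambda o:o[0])[:12]: print(*o)
E
python3 plan.py 571 168 400 5.8 >/dev/null; python3 ik.py; python3 lookp.py k
```

```text
t 17.8 pos [571.3 167.1 359.1] q [ 6.711e-01  7.413e-01 -2.000e-04 -0.000e+00] F [ 0.4 -0.5 -0.9] w 29.1 j [-0.8   0.37  0.51  1.86 -0.22  0.96 -0.09]Traceback (most recent call last):
  File "ik.py", line 5, in <module>
    q0=np.array(D[-1]['qpos']); x0,r0=fk.fk(q0,p); print('fk err',np.round(x0-P[-1],1))
                                      ^^^^^
AttributeError: 'function' object has no attribute 'fk'
```

View pics/k_side.png

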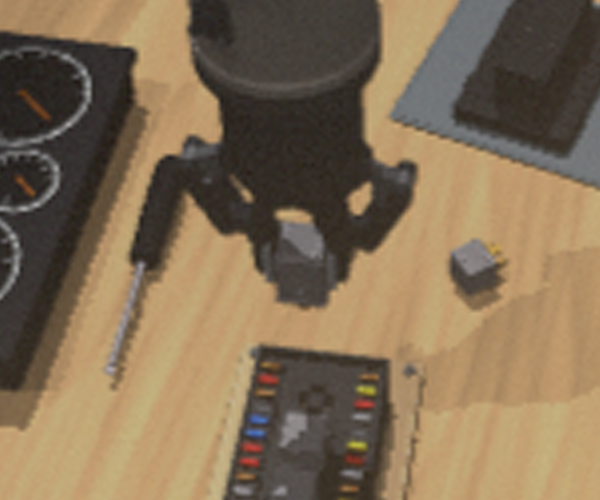

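The relay (about 300, 265) is held squarely between the pads and its socket (315, 398) is empty; the short relays stayed.

```bash
sed -i 's/^import fk$/import fk as M/; s/^from fk import \*/from fk import */; s/fk\.SG=/M.SG=/; s/fk\.fk(/M.fk(/g' ik.py; python3 ik.py
```

```text
fk err [-1.1 -1.3 -0.7]
0.06666890734229414 -150.0 300 [-0.89  0.41  0.57  2.32  0.27  1.97 -0.09] [288.  53. 300.] 1.01
0.06996338607087653 -180.0 300 [-0.8   0.32  0.16  2.38 -0.6   1.97 -0.09] [199. 206. 300.] 1.01
0.07360151411868306 -119.99999999999999 300 [-0.94  0.82  0.96  1.92  0.72  1.54 -0.09] [538. -17. 300.] 0.94
0.07502474311464122 150.0 300 [-0.58  0.34  0.33  2.38 -0.77  1.97 -0.09] [269. 140. 300.] 1.01
0.08403384803895159 -90.0 300 [-1.1   0.97  1.02  1.7   0.8   1.27 -0.09] [655. 119. 300.] 1.02
0.08423916069572372 -119.99999999999999 400 [-0.8   0.88  1.17  1.71  0.77  1.39 -0.09] [ 614. -136.  400.] 0.99
0.08815002966153448 -150.0 400 [-0.63  0.78  1.18  1.86  0.71  1.64 -0.09] [ 478. -238.  400.] 0.93
0.08867985521777585 -90.0 400 [-0.98  0.96  1.16  1.55  0.8   1.17 -0.09] [722.  40. 400.] 1.02
0.09030151210118176 119.99999999999999 300 [-0.35  0.35  0.47  2.38 -0.94  1.97 -0.09] [319.  47. 300.] 1.01
0.09274554561678477 -90.0 500 [-0.88  0.92  1.27  1.43  0.78  1.08 -0.09] [750. -38. 500.] 1.0
0.0934231709050892 -119.99999999999999 500 [-0.69  0.85  1.29  1.57  0.79  1.31 -0.09] [ 632. -221.  500.] 1.01
0.10070476867015504 -59.99999999999999 500 [-1.05  0.99  1.25  1.28  0.73  0.86 -0.09] [811. 193. 500.] 0.95
```

```bash
cat > tilt.py <<'E'
from plan import *
Rt=down(5.8)*R.from_euler('y',-90,degrees=True)
import sys
plan([float(v) for v in sys.argv[1:4]],Rt,12,wmax=.12)
E
python3 tilt.py 655 120 400
```

```text
t 17.9 pos [572.2 167.1 360.9] q [6.712e-01 7.413e-01 1.800e-03 6.000e-04] F [ 0.5  0.4 -0.7] w 29.4 j [-0.8   0.37  0.51  1.86 -0.22  0.96 -0.09]
[-0.34, 0.48, -0.24, 0.0, -0.08, -0.0]
[-0.37, 0.48, -0.2, 0.0, -0.08, -0.0]
[-0.39, 0.48, -0.15, 0.0, -0.08, -0.0]
[-0.4, 0.48, -0.1, 0.0, -0.08, -0.0]
[-0.41, 0.48, -0.06, 0.0, -0.08, -0.0]
left [ 19.  -10.8   9. ] 55.7
```

servo_tool(
  series=[
    [-0.2,0.3,-0.3,0,-0.06,0,0],
    [-0.35,0.48,-0.2,0,-0.08,0,0],
    [-0.39,0.48,-0.15,0,-0.08,0,0],
    [-0.4,0.48,-0.1,0,-0.08,0,0],
    [-0.41,0.48,-0.06,0,-0.08,0,0],
  ],
)

```text
time: 18.4
position: [631.5, 130.9, 397.7]
orientation: [0.645, 0.708, -0.191, 0.216]
force: [-0.4, 0.1, -1.3]
width: 29.2
```

```bash
python3 tilt.py 655 120 400
```

```text
t 18.4 pos [631.5 130.9 397.7] q [ 0.6449  0.708  -0.1907  0.2156] F [-0.4  0.1 -1.3] w 29.2 j [-0.96  0.52  0.73  1.71  0.26  1.15 -0.31]
[-0.26, 0.48, 0.12, -0.0, -0.08, -0.001]
[-0.21, 0.42, 0.13, -0.0, -0.08, -0.001]
[0.0, 0.0, 0.0, -0.0, -0.08, -0.001]
[0.0, 0.0, 0.0, -0.0, -0.08, -0.001]
[0.0, 0.0, 0.0, -0.0, -0.08, -0.001]
left [0. 0. 0.] 22.2
```

Joints follow the expected branch, well inside their ranges.

servo_tool(
  series=[
    [-0.26,0.48,0.05,0,-0.08,-0.001,0],
    [-0.15,0.3,0.05,0,-0.08,-0.001,0],
    [0,0,0,0,-0.08,-0.001,0],
    [0,0,0,0,-0.08,-0.001,0],
    [0,0,0,0,-0.08,-0.001,0],
  ],
)

```text
time: 18.9
position: [653.5, 122.6, 407.0]
orientation: [0.554, 0.608, -0.379, 0.424]
force: [-0.7, -1.1, -1.1]
width: 29.4
```

```bash
python3 tilt.py 655 120 400
```

```text
t 18.9 pos [653.5 122.6 407. ] q [ 0.5542  0.6082 -0.3786  0.4238] F [-0.7 -1.1 -1.1] w 29.4 j [-1.1   0.75  0.92  1.68  0.64  1.27 -0.46]
[0.22, 0.05, 0.2, -0.0, -0.08, -0.002]
[0.0, 0.0, 0.0, -0.0, -0.08, -0.002]
[0.0, 0.0, 0.0, -0.0, -0.08, -0.002]
[0.0, 0.0, 0.0, -0.0, -0.001, -0.0]
[0.0, 0.0, 0.0, 0.0, 0.0, -0.0]
left [0. 0. 0.] 0.0
```

servo_tool(
  series=[
    [0.05,0.03,0.05,0,-0.07,-0.002,0],
    [0,0,0,0,-0.07,-0.002,0],
    [0,0,0,0,-0.04,-0.001,0],
    [0,0,0,0,-0.02,0,0],
    [0,0,0,0,0,0,0],
  ],
)

```text
time: 19.4
position: [653.9, 125.3, 405.4]
orientation: [0.484, 0.536, -0.462, 0.514]
force: [-0.0, -0.1, -0.9]
width: 29.1
```

```bash
python3 tilt.py 655 120 407;python3 lookp.py m
```

```text
t 19.4 pos [653.9 125.3 405.4] q [ 0.484   0.5361 -0.4622  0.5145] F [-0.  -0.1 -0.9] w 29.1 j [-1.15  0.89  1.    1.7   0.81  1.33 -0.53]
[-0.07, 0.02, 0.21, 0.002, -0.029, -0.002]
[0.0, 0.0, 0.0, -0.0, 0.0, -0.0]
[0.0, 0.0, 0.0, -0.0, 0.0, -0.0]
[0.0, 0.0, 0.0, 0.0, 0.0, -0.0]
[0.0, 0.0, 0.0, -0.0, 0.0, -0.0]
left [0. 0. 0.] 0.0
t 19.4 pos [653.9 125.3 405.4] q [ 0.484   0.5361 -0.4622  0.5145] F [-0.  -0.1 -0.9] w 29.1 j [-1.15  0.89  1.    1.7   0.81  1.33 -0.53]
```

View pics/m_side.png

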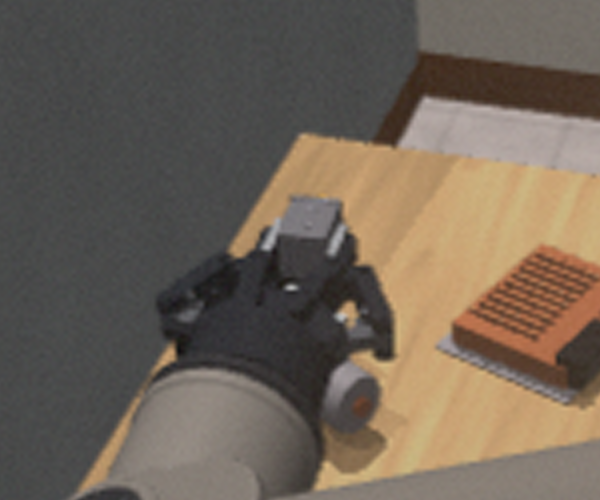

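View pics/m_top_raw.png

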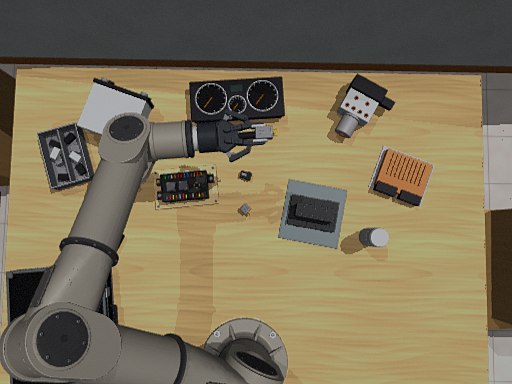

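servo_tool(
  series=[
    [-0.04,0,0,0.002,-0.03,-0.001,0],
    [0,0,0,0,-0.01,0,0],
    [0,0,0,0,0,0,0],
    [0,0,0,0,0,0,0],
    [0,0,0,0,0,0,0],
  ],
)

```text
time: 20.0
position: [654.0, 123.8, 408.3]
orientation: [0.472, 0.519, -0.477, 0.529]
force: [-0.0, 0.0, -0.9]
width: 29.4
```

```bash
python3 tilt.py 655 120 405
python3 - <<'E'
from plan import *
s=st(); p=np.array(s['position']); q=R.from_quat(s['orientation']); print('tool z',np.round(q.apply([0,0,1]),3),robot.sense()['joint_velocities'].round(3))
ims=[]
for c in("side","top"):
    im=robot.read_camera(c)[:,:,::-1].copy(); cv2.imwrite(f'pics/n_{c}_raw.png',im); K=6
    o=proj(c,p+q.apply([0,0,155]))[0]; big=cv2.resize(im,None,fx=K,fy=K,interpolation=cv2.INTER_CUBIC); x0,y0=(o*K-200).astype(int)
    for sx,sy in((1,1),(1,-1),(-1,1),(-1,-1)):
        l=(proj(c,np.array([p+q.apply([sx*15,sy*15,139]),p+q.apply([sx*15,sy*15,183])]))+.5)*K
        cv2.polylines(big,[np.round(l).astype(int).reshape(-1,1,2)],False,(0,255,0),1)
    ims.append(big[y0:y0+400,x0:x0+400])
cv2.imwrite('pics/n.png',np.hstack(ims))
E
```

```text
t 20.0 pos [654.  123.8 408.3] q [ 0.472   0.5195 -0.4771  0.5289] F [-0.   0.  -0.9] w 29.4 j [-1.15  0.91  1.02  1.7   0.84  1.34 -0.54]
[0.13, 0.02, 0.15, -0.001, 0.01, -0.002]
[0.0, 0.0, 0.0, 0.0, 0.0, 0.0]
[0.0, 0.0, 0.0, 0.0, 0.0, 0.0]
[0.0, 0.0, 0.0, 0.0, 0.0, 0.0]
[0.0, 0.0, 0.0, 0.0, 0.0, 0.0]
left [0. 0. 0.] 0.0
t 20.0 pos [654.  123.8 408.3] q [ 0.472   0.5195 -0.4771  0.5289] F [-0.   0.  -0.9] w 29.4 j [-1.15  0.91  1.02  1.7   0.84  1.34 -0.54]
tool z [ 0.099 -0.995  0.015] [ 0.001 -0.    -0.    -0.002 -0.001 -0.001  0.001]
```

View pics/n.png

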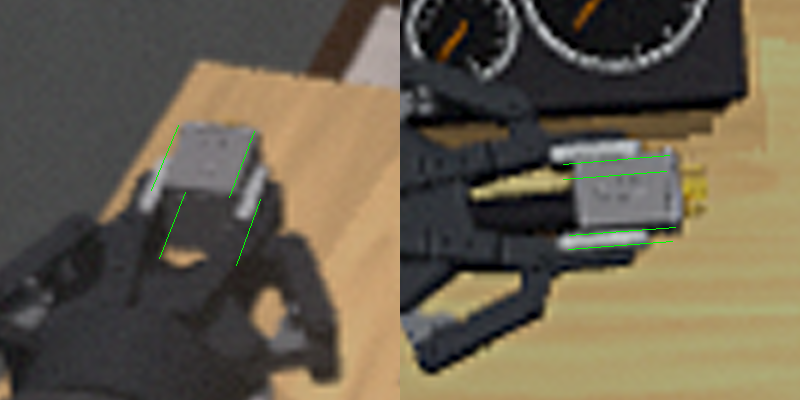

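View pics/n_side_raw.png

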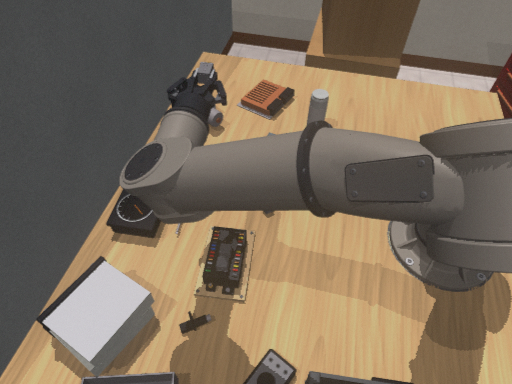

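```bash
python3 -c "
from h import *
r=robot.outline_of('top','cover_center')
for z in(3,30):
  m=r[0]['region']; k=np.argwhere(m)[:,::-1]; print(r[0]['conf'],cv2.minAreaRect(ray('top',k,z)[:,:2].astype(np.float32)))
print(robot.job_done()); st()"
```

```text
0.65 ((491.489013671875, -221.1815185546875), (164.67941284179688, 106.5610122680664), 79.3403549194336)
0.65 ((490.3062438964844, -217.33560180664062), (161.8094024658203, 104.70390319824219), 79.34036254882812)
the job is handed in; nothing more can be done
None
the job is handed in; nothing more can be done
```

I laid the cover right way up on the pad. I then drew the tall relay from its socket and turned it on its side. The arm is still holding it, with its blades level. The job was handed in at about 20 s of the 58 s allowed.

**Last checks**
- **Relay:** it is about 405 mm above the bench and sits straight in the fingers in both views, with its blades visible. The tool axis was within about 1° of level. The fingers stand 29 mm apart under a 60 N grip, and the arm was still.
- **Cover:** the network's outline puts it at about (490, -219) mm. The pad's centre measured about (487, -217) mm, and the two are lined up to about 1°.
- **Rest of the bench:** by eye, the short relays are still plugged in. The spare relay and plug housing look untouched in the top view taken just before the last small turn. I did not measure any of these.

**What disagreed**
- **Cameras:** the two cameras put the box and the pad about 7 mm apart, so I used the average. The overlays and the grips then matched.
- **Setting the cover down:** the force reading showed no clear touch, and the arm went about 6 mm lower than I had worked out. I judged that the cover was resting because its lower edge stopped moving in the pictures. It stayed put when I let go.

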